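# Pin the lift handle, draw the washing basket out of the tank and hold it tipped to drain

## Task

In this painter's studio the basket of palette cups is ready to come out of the cleaning tank, but the pin of its lift handle is only started: push the pin in until its red head seats against the fork. Then take the handle by its wooden grip, draw the basket straight up and level until it is clear of the tank, and tip it over to about 40 degrees, still above the tank, so that it can drain back, with no cup falling out. Finish holding it so, still and a few centimetres clear above the rim, hanging from the handle alone, and leave the other things on the bench where they are.

Things in the scene. Friction and masses are not known exactly. Their poses are not given: they have to be found in the camera images.
- tank: Square steel cleaning tank, open on top, splashed with paint, fixed to the bench. Origin: middle of its underside, on the bench. Outside 158 mm square (176 mm over the rim flange), inside 152 mm square, floor 5 mm thick, rim 75 mm above the bench. A small brass tap on its +y side. At the start basket and handle stand parallel to it.
- basket: Loose aluminium wire basket standing on the tank's floor, 140 mm square, walls 55 mm high, floor 3 mm, about 0.26 kg. Origin: middle of its underside; z up through it. A post in its middle carries an upright lug plate 12 mm thick (y), 36 mm wide (x), its top 120 mm above the origin, with a 13 mm hole along y at 100 mm. The handle's fork sits over this lug.
- basket_mid (a point): Middle of the basket's inside, on its axis 28 mm above its underside.
- handle: Loose lift handle, 0.13 kg, fork astride the lug. Origin: underside of the fork's bridge, resting on the lug's top, 125 mm above the bench. Cheeks reach 36 mm down; outer faces at y = +-13.5 mm. Dark wooden grip bar: 84 mm long (x), 28 mm thick (y), 6 to 32 mm above the origin; pinch it across y from above. The basket hangs from the pin with some degrees of play; with no pin the handle lifts off.
- grip (a point): Middle of the wooden grip bar, 19 mm above the handle's origin (144 mm above the bench at the start).
- pin (a joint): The handle's headed pin, sliding along the handle's y, 20 mm below the handle's origin (105 mm above the bench): how far its head stands off the fork, in m. 0 = home, head seated on the cheek; 0.013 to 0.022 at the start. The head is on the -y side and is pushed towards +y; it slides stiffly (2 N) and stays where left. Shank 10 mm thick.
- pin_head (a point): Middle of the outer face of the pin's red round head (22 mm in diameter, 10 mm thick). When home it lies 23.5 mm from the handle's middle plane.
- cup_a: Small open brass palette cup, 36 mm wide, 24 mm high, loose in the basket. Origin: middle of its underside.
- cup_b: Small open steel palette cup, 36 mm wide, 24 mm high, loose in the basket. Origin: middle of its underside.
- tank_lid: Bystander: square steel lid of the tank, 186 mm wide, 36 mm high with its wire handle, lying on the bench. Origin: middle of its underside.
- paint_tin: Bystander: red paint tin with yellow paint on its lid, 88 mm wide, 102 mm high. Origin: middle of its underside.
- black_jar: Bystander: amber jar with a black cap, 68 mm wide, 72 mm high. Origin: middle of its underside.
- ink_bottle: Bystander: white bottle with a red cap, 52 mm wide, 125 mm high. Origin: middle of its underside.
- scraper: Bystander: broad scraper with a wooden handle, 200 mm long, lying on the bench.
- flat_brush: Bystander: flat brush 220 mm long lying on the bench.
Mind the look-alikes: they are no part of the job. Leave any pink look-alike of the handle alone.

How it is judged:
By the outcome, as a careful person would: the job done as asked, in the order asked, and still so for the second after the job is handed in, while the arm keeps its last pose, push and grip.
It also fails if it takes over 56 s, if anything falls off the work surface, if the arm or the gripper's body presses on something with over 40 N, if the wrist force passes 120 N, or if a joint passes its speed limit or range.

## Robot

A 7-joint arm with a two-finger parallel gripper is mounted at the origin on the work surface. World frame = base frame: x ahead of the robot, y to its left, z up, the work surface at z = 0. Lengths are in mm, angles in rad, forces in N, time in s.
With the tool pointing down it reaches from about 425 to 875 mm from the base axis. Payload 9.9 kg.
Tool frame: the origin (TCP) lies midway between the tips of the shut fingers; the grasp point (between the pads) lies 19 mm behind it (arm.pinch_z is the distance from the TCP to the grasp point, in mm); z points along the fingers, y is the line along which they close (so a half turn about z gives the same grasp; the last joint's range is limited). The gripper opens to 85 mm and grips with 20 to 120 N. Pads are 22 mm wide; open, the fingers measure 114 mm over their backs; the gripper's body (76 mm by 85 mm) begins 54 mm behind the grasp point. The pads swing forward as they close: fully open they stand 13 mm farther back than shut.
Start: joints at [1.22, 0.576, 0.025, 1.437, -0.015, 1.129, -0.057], TCP at [177.965, -651.12, 231.289] pointing down, gripper open.
Joint ranges: [-2.76, 2.76], [-0.34, 2.15], [-1.52, 1.57], [0.19, 2.46], [-1.09, 4.23], [0.17, 1.99], [-2.82, 2.82]. Speed limits (rad/s): [2.22, 2.22, 3.01, 3.01, 3.14, 3.14, 3.14].

## Interface

Orientations are given as a unit quaternion [w, x, y, z].
In Python, from plant import get_obs, grab_frame, get_calibration, workorder, arm gives the robot as it stands.
- The arm moves only by the shell command python3 -m handwheel 'ROWS'. ROWS is JSON, a list of rows, each a list of 3 entries, a list of its own where there are three numbers: the opening, from -1 (shut) to 1 (fully open), then the shift along the tool's x, y, z each as a share of 4 cm, from -1 to 1, then the turn, a rotation vector about the tool's x, y, z each as a share of 4 degrees, from -1 to 1. In form: [[jaw, [tx, ty, tz], [wx, wy, wz]], ...]. A call has 1 to 10 rows; each row shifts and turns the commanded pose from where the row before left it, along the tool's axes as they then stand; what a row does not reach is not made up. A row lasts 1/10 s, in which the tool goes at most 50 mm and 8.59 degrees, less where a joint would pass 70% of its speed; a pose out of reach is approached as far as the arm can. A call with a number of a shift or a turn outside -1 to 1 is refused whole. A call with a gripper value outside its range is refused whole. The fingers move at their own pace and stop on an object; the grip force is fixed at half the most. Time passes only in rows, so rows that do not move let the fingers close. It gives the time, the measured TCP pose, the force, the opening and the grip force at its end, in the units of the state.
- get_obs(): the state, without advancing time (a new reading comes with each control period).
- grab_frame(name): name is "scene" or "top" or "wrist"; returns the picture (480x640x3 uint8, red, green, blue); there is no depth.
- get_calibration(name): a dict with "K" (3x3 intrinsics, pixels), "world_to_cam" (4x4, takes a point from world to camera coordinates). Camera axes: x right, y up, looking along -z (the intrinsics and any distortion apply to the point x, -y, -z); pixel columns grow to the right and rows downward; lengths in mm; the calibration is good to about 2 mm. A picture is of the moment at which its call begins: read the wrist's pose just before it. get_calibration takes no time and is no camera call; for the wrist camera it gives the pose at the moment of the call.
- workorder.sign_off(): hands the job in; it is judged then, once.
The state is a dict: "t": time; "joint_positions": joint angles; "joint_vel": joint speeds; "joint_efforts": joint torques, N m; "eef_pos": TCP position; "tcp_rot": TCP orientation; "wrist_force": force on the tool from outside, world axes, zero at the start; "moment": the same for the moment, N m; "grip_width": opening from 0.0 (shut) to 1.0 (fully open); "grasp_force": force on a finger pad.
Only numpy, scipy, OpenCV 4.12 (cv2) and the standard library are available. Lean on these libraries where they do the work, as an engineer would, in place of code of your own. Each camera call takes 0.05 s, during which the arm holds its last target. There are 200 camera calls.

## Working session

There is one attempt and no reset: what is moved stays moved. The work goes in short steps, Python scripts to look and compute and a shell command to move; the robot and the scene stay as the last step left them, time stands still between calls to the robot, and variables do not carry over. Pictures are saved under pics/ and viewed, at most 10 in all, crops included, and the job is handed in when it is done.

```bash
mkdir -p pics; python3 - <<'E'
from plant import get_obs, grab_frame, get_calibration, arm
import cv2,numpy as np
o=get_obs();print(o['t'],o['eef_pos'],o['tcp_rot'],o['grip_width'],arm.pinch_z)
a=grab_frame('scene');b=grab_frame('top')
cv2.imwrite('pics/s1.png',a[:,:,::-1]);cv2.imwrite('pics/t1.png',b[:,:,::-1])
for n in('scene','top'):
  c=get_calibration(n);print(n,{k:np.round(v,3).tolist() if k in('K','world_to_cam') else v for k,v in c.items()})
E
```

```text
0.0 [ 177.86353311 -650.66284467  230.43901451] [-8.20437594e-04  9.91111156e-01  1.33033761e-01 -1.45979188e-04] 1.00450611341302 18.700000000000003
scene {'K': [[437.16, 0.0, 317.235], [0.0, 437.16, 240.093], [0.0, 0.0, 1.0]], 'world_to_cam': [[0.461, 0.887, -0.019, -202.753], [-0.489, 0.272, 0.829, 166.316], [0.74, -0.373, 0.56, -1646.876], [0.0, 0.0, 0.0, 1.0]]}
top {'K': [[566.671, 0.0, 316.72], [0.0, 566.671, 242.613], [0.0, 0.0, 1.0]], 'world_to_cam': [[-0.002, -1.0, -0.014, -4.905], [0.982, -0.004, 0.191, -509.012], [-0.191, -0.013, 0.982, -1344.834], [0.0, 0.0, 0.0, 1.0]]}
```

View pics/s1.png

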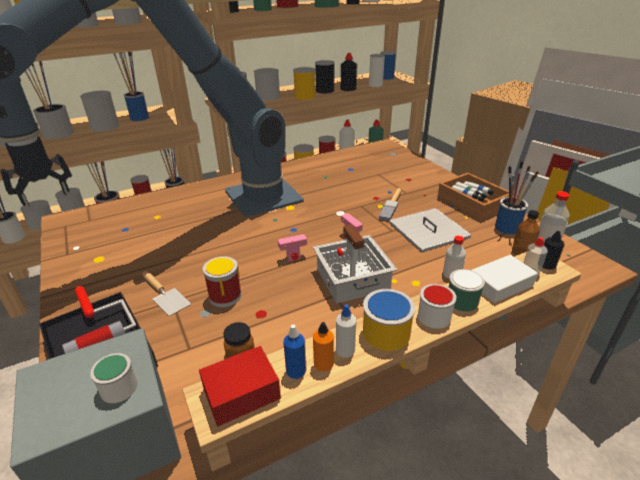

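View pics/t1.png

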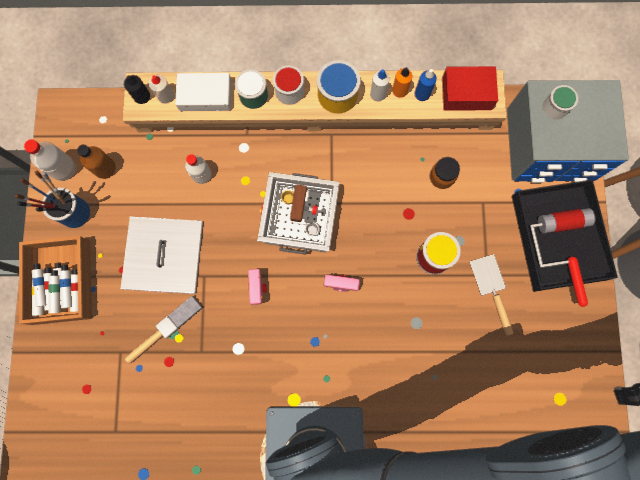

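The target handle has a dark brown grip: scene (355,237), top (298,203), with the red pin head at top (316,210). The look-alikes are pink, at top (258,286) and (342,283), and scene (292,245) and (350,222). I'm choosing the brown one in the tank and checking it in a close crop.

```bash
python3 - <<'E'
import cv2,numpy as np
t=cv2.imread('pics/t1.png')[165:260,250:350];s=cv2.imread('pics/s1.png')[210:305,305:405]
f=lambda i:cv2.resize(i,None,fx=4,fy=4,interpolation=cv2.INTER_CUBIC)
im=np.hstack([f(t),f(s)]);cv2.imwrite('pics/c1.png',im)
E
```

```text
(no output)
```

View pics/c1.png

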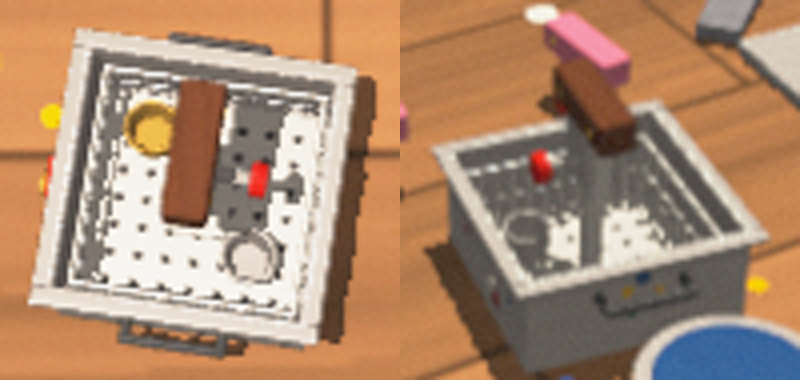

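The crop shows the brown grip, the red head on the -y side (top crop 258,178; scene crop 541,166), the cups at (150,128) and (250,255), and the rim corners at (78,30), (355,68), (318,345) and (30,303).

```bash
cat > h.py <<'E'
import numpy as np
from plant import get_calibration
def ray(n,u,v,c=None):
    c=c or get_calibration(n);K=np.array(c['K']);T=np.array(c['world_to_cam'])
    d=np.linalg.inv(K)@[u,v,1];d=T[:3,:3].T@(d*[1,-1,-1]);return -T[:3,:3].T@T[:3,3],d
def atz(n,u,v,z):
    o,d=ray(n,u,v);return o+d*(z-o[2])/d[2]
def tri(rs):
    A=b=0
    for o,d in rs:
        d=d/np.linalg.norm(d);P=np.eye(3)-np.outer(d,d);A=A+P;b=b+P@o
    return np.linalg.solve(A,b)
E
python3 - <<'E'
from h import *
t=lambda u,v:(250+u/4,165+v/4)
s=lambda u,v:(305+(u-400)/4,210+v/4)
P=np.array([atz('top',*t(*p),75) for p in[(78,30),(355,68),(318,345),(30,303)]])
print(P.round(1),P.mean(0).round(1))
for i in range(4):
  e=P[(i+1)%4]-P[i];print(np.hypot(*e[:2]).round(1),np.degrees(np.arctan2(e[1],e[0])).round(1))
G=np.array([atz('top',*t(*p),157) for p in[(177,80),(226,84),(208,222),(163,218)]]);print('grip',G.round(1),G.mean(0).round(1))
S=np.array([atz('scene',*s(*p),75) for p in[(435,150),(660,103),(768,238),(520,296)]]);print('rim scene',S.round(1),S.mean(0).round(1))
H=tri([ray('top',*t(258,178)),ray('scene',*s(541,166))]);print('head',H)
for n,p in(('top',t(258,178)),('scene',s(541,166))):print(atz(n,*p,105))
E
```

```text
[[681.3 109.9  75. ]
 [655.8 -61.3  75. ]
 [482.6 -37.5  75. ]
 [509.1 136.4  75. ]] [582.2  36.9  75. ]
173.0 -98.5
174.8 172.2
175.9 81.3
174.2 -8.8
grip [[623.9  43.9 157. ]
 [621.4  15.6 157. ]
 [539.6  25.7 157. ]
 [542.   51.4 157. ]] [581.7  34.1 157. ]
rim scene [[489.8 -35.4  75. ]
 [516.3 135.   75. ]
 [684.2 108.8  75. ]
 [657.6 -61.4  75. ]] [587.   36.7  75. ]
head [578.80216968  -1.63893046 104.98252195]
[578.62219661  -1.98608601 105.        ]
[578.92885097  -1.27145455 105.        ]
```

```bash
python3 -m handwheel '[[-1,[0,0,0],[0,0,-1]],[-1,[0,0,0],[0,0,-1]],[-1,[0,0,0],[0,0,-1]],[-1,[0,0,0],[0,0,-1]],[-1,[0,0,0],[0,0,-1]],[-1,[0,0,0],[0,0,-1]],[-1,[0,0,0],[0,0,-1]],[-1,[0,0,0],[0,0,-1]]]' && python3 -m handwheel '[[-1,[0,0,0],[0,0,-1]],[-1,[0,0,0],[0,0,-1]],[-1,[0,0,0],[0,0,-1]],[-1,[0,0,0],[0,0,-1]],[-1,[0,0,0],[0,0,-1]],[-1,[0,0,0],[0,0,-1]],[-1,[0,0,0],[0,0,-1]],[-1,[0,0,0],[0,0,-1]],[-1,[0,0,0],[0,0,-0.5]],[-1,[0,0,0],[0,0,0]]]'; python3 -c "
from plant import arm
print([a for a in dir(arm) if a[0]!='_'])
from plant import get_obs;o=get_obs();print(o['joint_positions'])"
```

```text
t: 0.9
eef_pos: [177.9, -650.9, 230.8]
tcp_rot: [-0.001, 0.915, 0.402, 0.0]
wrist_force: [0.2, -1.2, -0.4]
grip_width: 0.003
grasp_force: 0.0
t: 1.9
eef_pos: [177.7, -650.9, 230.8]
tcp_rot: [-0.0, 0.759, 0.651, 0.0]
wrist_force: [0.4, 0.1, 0.3]
grip_width: 0.001
grasp_force: 0.0
['MotionError', 'pinch_z']
[ 1.39393133  0.58451191 -0.27738512  1.42997458  0.16603531  1.1510334
  0.9406962 ]
```

```bash
python3 -m handwheel '[[-1,[0.9,0.4,0],[0,0,0]],[-1,[0.9,0.4,0],[0,0,0]],[-1,[0.9,0.4,0],[0,0,0]],[-1,[0.9,0.4,0],[0,0,0]],[-1,[0.9,0.4,0],[0,0,0]],[-1,[0.9,0.4,0],[0,0,0]],[-1,[0.9,0.4,0],[0,0,0]],[-1,[0.9,0.4,0],[0,0,0]],[-1,[0.9,0.4,0],[0,0,0]],[-1,[0.9,0.4,0],[0,0,0]]]' && python3 -m handwheel '[[-1,[0.9,0.4,0],[0,0,0]],[-1,[0.9,0.4,0],[0,0,0]],[-1,[0.9,0.4,0],[0,0,0]],[-1,[0.9,0.4,0],[0,0,0]],[-1,[0.9,0.4,0],[0,0,0]],[-1,[0.9,0.4,0],[0,0,0]],[-1,[0.5,0.4,0],[0,0,0]],[-1,[0,0,0],[0,0,0]]]'; python3 -c "
from plant import get_obs;o=get_obs();print(o['joint_positions'])"
```

```text
t: 2.9
eef_pos: [391.2, -318.1, 231.3]
tcp_rot: [0.0, 0.759, 0.651, 0.0]
wrist_force: [-0.5, 0.6, 0.4]
grip_width: 0.0
grasp_force: 0.0
t: 3.7
eef_pos: [539.3, -99.3, 231.3]
tcp_rot: [-0.0, 0.757, 0.653, 0.001]
wrist_force: [0.3, -1.2, 0.3]
grip_width: 0.005
grasp_force: 0.0
[ 0.39744719  0.4083678  -0.43067939  1.76566777  0.19474088  1.00845538
 -0.25413081]
```

```bash
python3 -m handwheel '[[-1,[0.8,0.3,0.3],[0,0,0]],[-1,[0.8,0.3,0.5],[0,0,0]],[-1,[0,0,0.7],[0,0,0]],[-1,[0,0,0],[0,0,0]]]'; python3 - <<'E'
from h import *
from plant import *
import cv2,numpy as np,json
c=get_calibration('wrist');a=grab_frame('wrist');cv2.imwrite('pics/w1.png',a[:,:,::-1])
json.dump({k:np.array(c[k]).tolist() for k in('K','world_to_cam')},open('w1.json','w'))
E
```

```text
t: 4.1
eef_pos: [568.2, -43.7, 168.1]
tcp_rot: [-0.002, 0.759, 0.651, -0.002]
wrist_force: [-0.5, -0.5, -0.9]
grip_width: 0.004
grasp_force: 0.0
```

View pics/w1.png

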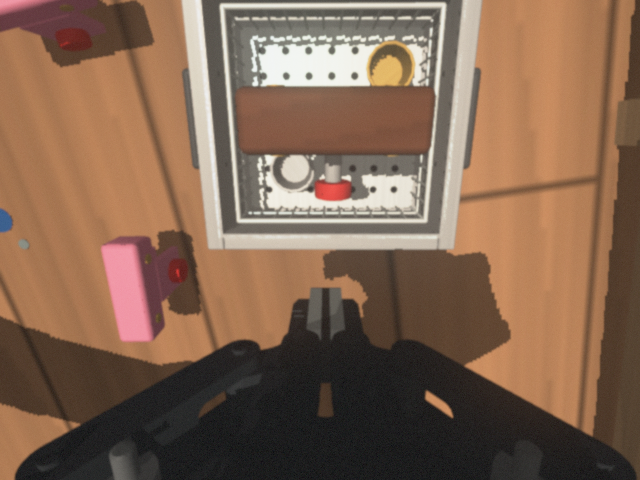

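The wrist view shows the tank square to the tool, the grip's top face running from (238,88) to (434,153), and the red head at (333,188) with its outer face edge at about row 197. The fingertips are at (326,295).

```bash
python3 - <<'E'
from h import *
import json
c=json.load(open('w1.json'));a=np.radians(-8.7);X=np.array([np.cos(a),np.sin(a)]);Y=np.array([-X[1],X[0]])
tcp=np.array([568.2,-43.7])
for n,u,v,z in[('headtop',333,181,116),('headface',333,199,105),('grip near L',238,152,157),('near R',434,153,157),('far R',432,88,157),('far L',238,88,157),('rimL',210,247,75),('rimR',453,247,75),('cupA',390,65,30),('cupB',293,170,30)]:
  o,d=ray('',u,v,c);p=(o+d*(z-o[2])/d[2])[:2];print(n,p.round(1),'rel tcp x\' %.1f y\' %.1f'%((p-tcp)@X,(p-tcp)@Y))
E
```

```text
headtop [579.7   3.3] rel tcp x' 4.3 y' 48.2
headface [578.1  -8.8] rel tcp x' 4.5 y' 36.0
grip near L [541.7  27.4] rel tcp x' -36.9 y' 66.3
near R [624.1  14.4] rel tcp x' 46.5 y' 65.8
far R [624.9  40. ] rel tcp x' 43.3 y' 91.4
far L [547.4  52. ] rel tcp x' -35.0 y' 91.4
rimL [486.4 -35.5] rel tcp x' -82.1 y' -4.3
rimR [656.7 -61.3] rel tcp x' 90.1 y' -4.0
cupA [632.3  67.8] rel tcp x' 46.5 y' 120.0
cupB [549.3   4.5] rel tcp x' -26.0 y' 44.8
```

```bash
python3 -m handwheel '[[-1,[0,0.1,0.6],[0,0,0]],[-1,[0,0,0.6],[0,0,0]],[-1,[0,0,0.55],[0,0,0]],[-1,[0.2,0,0],[0,0,0]],[-1,[0.2,0,0],[0,0,0]],[-1,[0,0,0],[0,0,0]]]' && python3 -m handwheel '[[-1,[0.1,0,0],[0,0,0]],[-1,[0.1,0,0],[0,0,0]],[-1,[0.1,0,0],[0,0,0]],[-1,[0,0,0],[0,0,0]]]'
```

```text
t: 4.75
eef_pos: [578.2, -26.7, 103.3]
tcp_rot: [0.001, 0.758, 0.652, 0.001]
wrist_force: [-0.2, -0.7, -0.6]
grip_width: -0.004
grasp_force: 0.0
t: 5.15
eef_pos: [579.0, -16.1, 101.6]
tcp_rot: [0.0, 0.759, 0.652, 0.0]
wrist_force: [0.8, -0.6, 0.1]
grip_width: 0.002
grasp_force: 0.0
```

```bash
python3 -m handwheel '[[-1,[0.1,0,0],[0,0,0]],[-1,[0.1,0,0],[0,0,0]],[-1,[0,0,0],[0,0,0]]]' && python3 -m handwheel '[[-1,[0.1,0,0],[0,0,0]],[-1,[0,0,0],[0,0,0]]]'
```

```text
t: 5.45
eef_pos: [580.1, -7.9, 101.3]
tcp_rot: [-0.0, 0.759, 0.652, 0.0]
wrist_force: [0.5, -0.8, 0.5]
grip_width: -0.002
grasp_force: 0.1
t: 5.65
eef_pos: [580.6, -4.0, 101.3]
tcp_rot: [-0.0, 0.759, 0.652, 0.0]
wrist_force: [0.0, 0.6, 0.8]
grip_width: -0.001
grasp_force: 0.2
```

```bash
python3 - <<'E'
from plant import *
import cv2,numpy as np,json
print(get_obs()['eef_pos'],get_obs()['wrist_force'])
a=grab_frame('wrist');s=grab_frame('scene')[200:290,300:400]
im=np.hstack([a[:340,130:530],cv2.resize(s,(378,340),interpolation=2)]);cv2.imwrite('pics/w2.png',im[:,:,::-1])
E
```

```text
[580.62702669  -4.03233529 101.30678037] [0.04327295 0.60398864 0.76785341]
```

View pics/w2.png

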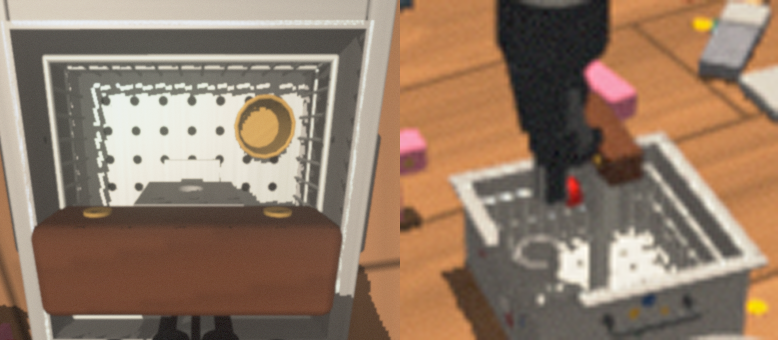

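The finger sits against the red head, at about (574,190) in the right half. There is no clear force yet, so I keep pushing in small steps.

```bash
python3 -m handwheel '[[-1,[0.05,0,0],[0,0,0]],[-1,[0.05,0,0],[0,0,0]],[-1,[0,0,0],[0,0,0]]]' | grep -E 'eef|wrist_f';  python3 -m handwheel '[[-1,[0.05,0,0],[0,0,0]],[-1,[0,0,0],[0,0,0]]]'| grep -E 'eef|wrist_f';python3 -m handwheel '[[-1,[0.05,0,0],[0,0,0]],[-1,[0,0,0],[0,0,0]]]'| grep -E 'eef|wrist_f'
```

```text
eef_pos: [581.1, -0.5, 101.3]
wrist_force: [0.1, -1.8, 0.7]
eef_pos: [581.4, 1.5, 101.3]
wrist_force: [-1.1, -0.0, 0.4]
eef_pos: [581.8, 3.1, 101.4]
wrist_force: [-0.5, -3.4, 2.7]
```

```bash
for i in 1; do python3 -m handwheel '[[-1,[0.03,0,0],[0,0,0]],[-1,[0,0,0],[0,0,0]]]'| grep -E 'eef|wrist_f';python3 -m handwheel '[[-1,[0.03,0,0],[0,0,0]],[-1,[0,0,0],[0,0,0]]]'| grep -E 'eef|wrist_f';python3 -m handwheel '[[-1,[0.03,0,0],[0,0,0]],[-1,[0,0,0],[0,0,0]]]'| grep -E 'eef|wrist_f';  done; python3 - <<'E'
from plant import *
import cv2,numpy as np,json
a=grab_frame('top')[165:260,250:350];s=grab_frame('scene')[200:295,300:400]
im=np.hstack([cv2.resize(a,(400,380),interpolation=2),cv2.resize(s,(400,380),interpolation=2)]);cv2.imwrite('pics/w3.png',im[:,:,::-1])
E
```

```text
eef_pos: [582.0, 4.2, 101.3]
wrist_force: [-1.2, -4.5, 1.7]
eef_pos: [582.2, 5.7, 101.3]
wrist_force: [-0.3, -4.4, 1.5]
eef_pos: [582.4, 7.0, 101.3]
wrist_force: [0.1, -4.1, 2.4]
```

View pics/w3.png

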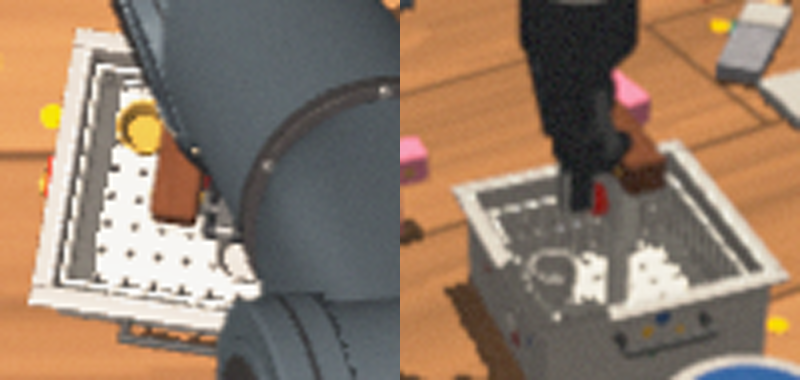

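Force is about 4.5 N, and the grip has shifted about 5 mm towards +y, so the whole basket is sliding. I back off to check whether the head is seated.

```bash
python3 -m handwheel '[[-1,[-0.5,0,0],[0,0,0]],[-1,[-0.7,0,-0.5],[0,0,0]],[-1,[-0.5,0,-0.6],[0,0,0]],[-1,[0,0,-0.6],[0,0,0]],[-1,[0,0,0],[0,0,0]]]'; python3 - <<'E'
from plant import *
import cv2,numpy as np,json
c=get_calibration('wrist');a=grab_frame('wrist');cv2.imwrite('pics/w4full.png',a[:,:,::-1]);print(get_obs()['eef_pos'])
s=grab_frame('scene')[200:295,300:400]
cv2.imwrite('pics/w4.png',np.hstack([a[0:300,160:510],cv2.resize(s,(316,300),interpolation=2)])[:,:,::-1])
json.dump({k:np.array(c[k]).tolist() for k in('K','world_to_cam')},open('w4.json','w'))
E
```

```text
t: 7.65
eef_pos: [573.9, -59.8, 172.2]
tcp_rot: [0.001, 0.759, 0.651, 0.002]
wrist_force: [0.5, 0.2, -0.3]
grip_width: 0.001
grasp_force: 0.0
[573.12027657 -59.3941911  170.66650632]
```

View pics/w4.png

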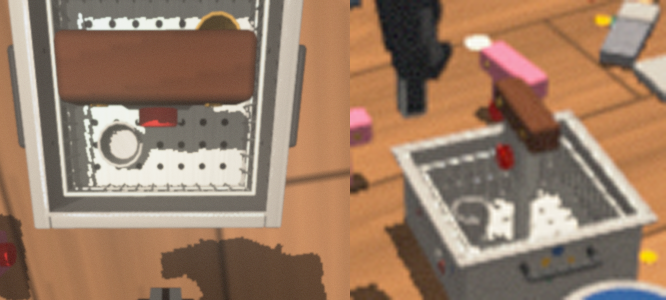

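The head at crop (158,117), with its outer edge near row 126, is now close to the grip. The near top edge of the grip is at about row 101 and the far edge at row 31.

```bash
python3 - <<'E'
from h import *
import json,cv2
im=cv2.imread('pics/w4full.png').astype(int);b,g,r=[im[...,i] for i in range(3)]
m=(r>110)&(g<50)&(b<50);m[:,:280]=0;m[:,360:]=0;m[180:]=0;v,u=np.where(m);print('red rows',v.min(),v.max(),'cols',u.min(),u.max())
print('col318',[tuple(im[k,318]) for k in range(94,130,2)])
c=json.load(open('w4.json'));a=np.radians(-8.7);X=np.array([np.cos(a),np.sin(a)]);Y=np.array([-X[1],X[0]])
C=np.array([584,36.7])
for n,u,v,z in[('face z116',318,v.max()+.5,112),('face z105',318,v.max()+.5,105),('near',318,101,157),('far',318,31,157),('R',412,65,157),('L',217,65,157),('rimL',197,228,75),('rimR',440,228,75)]:
  o,d=ray('',u,v,c);p=(o+d*(z-o[2])/d[2])[:2]-C;print(n,(p@X).round(1),(p@Y).round(1))
E
```

```text
Traceback (most recent call last):
ValueError: zero-size array to reduction operation minimum which has no identity
```

```bash
python3 - <<'E'
from h import *
import json,cv2
im=cv2.imread('pics/w4full.png').astype(int);
print('col318',[(k,*im[k,318].tolist()) for k in range(96,132)])
c=json.load(open('w4.json'));a=np.radians(-8.7);X=np.array([np.cos(a),np.sin(a)]);Y=np.array([-X[1],X[0]])
C=np.array([584,36.7])
for n,u,v,z in[('face z116',318,126,116),('face z112',318,126,112),('face z105',318,126,105),('head inner z116',318,110,116),('near',318,101,157),('far',318,31,157),('R',412,65,157),('L',217,65,157),('rimL',197,228,75),('rimR',440,228,75)]:
  o,d=ray('',u,v,c);p=(o+d*(z-o[2])/d[2])[:2]-C;print(n,(p@X).round(1),(p@Y).round(1))
E
```

```text
col318 [(96, 59, 77, 109), (97, 58, 72, 105), (98, 59, 73, 101), (99, 55, 67, 93), (100, 51, 67, 85), (101, 52, 62, 79), (102, 52, 64, 75), (103, 50, 58, 70), (104, 52, 60, 71), (105, 57, 65, 76), (106, 63, 72, 88), (107, 60, 68, 101), (108, 58, 64, 113), (109, 55, 62, 116), (110, 52, 61, 115), (111, 59, 66, 120), (112, 54, 61, 116), (113, 56, 65, 116), (114, 55, 61, 115), (115, 55, 63, 116), (116, 56, 65, 115), (117, 55, 63, 115), (118, 60, 67, 116), (119, 57, 66, 121), (120, 61, 68, 135), (121, 62, 70, 156), (122, 68, 77, 186), (123, 75, 82, 216), (124, 73, 83, 218), (125, 69, 77, 196), (126, 73, 81, 152), (127, 91, 100, 123), (128, 105, 113, 120), (129, 106, 115, 120), (130, 109, 118, 123), (131, 110, 117, 120)]
face z116 1.3 -19.6
face z112 1.3 -19.6
face z105 1.2 -19.5
head inner z116 1.4 -11.5
near 2.0 -10.1
far 2.2 15.9
R 40.5 3.6
L -39.1 3.6
rimL -85.4 -87.8
rimR 87.0 -88.2
```

The face offset from the handle plane is about 23 mm, where 23.5 means home. The plateau at 4.5 N agrees, so the pin is seated. Next I turn 90° for the grasp.

```bash
python3 -m handwheel '[[1,[0,0,0],[0,0,-1]],[1,[0,0,0],[0,0,-1]],[1,[0,0,0],[0,0,-1]],[1,[0,0,0],[0,0,-1]],[1,[0,0,0],[0,0,-1]],[1,[0,0,0],[0,0,-1]],[1,[0,0,0],[0,0,-1]],[1,[0,0,0],[0,0,-1]],[1,[0,0,0],[0,0,-1]],[1,[0,0,0],[0,0,-1]]]' >/dev/null; python3 -m handwheel '[[1,[0,0,0],[0,0,-1]],[1,[0,0,0],[0,0,-1]],[1,[0,0,0],[0,0,-1]],[1,[0,0,0],[0,0,-1]],[1,[0,0,0],[0,0,-1]],[1,[0,0,0],[0,0,-1]],[1,[0,0,0],[0,0,-1]],[1,[0,0,0],[0,0,-1]],[1,[0,0,0],[0,0,-1]],[1,[0,0,0],[0,0,-1]]]' >/dev/null;  python3 -m handwheel '[[1,[0,0,0],[0,0,-1]],[1,[0,0,0],[0,0,-1]],[1,[0,0,0],[0,0,-0.5]],[1,[0.1,0.6,-0.1],[0,0,0]],[1,[0,0.7,0],[0,0,0]],[1,[0,0.7,0],[0,0,0]],[1,[0,0.5,0],[0,0,0]],[1,[0,0,0],[0,0,0]]]'; python3 - <<'E'
from plant import *
import cv2,numpy as np
o=get_obs();print(o['eef_pos'],o['joint_positions'])
p=np.array(o['eef_pos'][:2])-[584,36.7];a=np.radians(-8.7);print(p@[np.cos(a),np.sin(a)],p@[-np.sin(a),np.cos(a)])
E
```

```text
t: 10.55
eef_pos: [582.9, 43.7, 173.1]
tcp_rot: [-0.0, 0.074, 0.997, 0.001]
wrist_force: [-0.1, 0.5, -0.2]
grip_width: 1.001
grasp_force: 0.0
[582.94161399  43.6530846  173.06764327] [ 0.36989029  0.60654111 -0.8385346   1.74182315  0.51465643  1.02769906
  0.76919722]
-2.0979373851597773 6.712989286929012
```

```bash
python3 -m handwheel '[[1,[-0.08,-0.09,0],[0,0,0]],[1,[0,0,0.4],[0,0,0]],[1,[0,0,0.4],[0,0,0]],[1,[0,0,0.4],[0,0,0]],[1,[0,0,0],[0,0,0]]]'; python3 -m handwheel '[[-1,[0,0,0],[0,0,0]],[-1,[0,0,0],[0,0,0]],[-1,[0,0,0],[0,0,0]],[-1,[0,0,0],[0,0,0]],[-1,[0,0,0],[0,0,0]],[-1,[0,0,0],[0,0,0]],[-1,[0,0,0],[0,0,0]]]'
```

```text
t: 11.05
eef_pos: [584.6, 33.4, 122.9]
tcp_rot: [-0.002, 0.077, 0.997, -0.001]
wrist_force: [-0.3, -1.0, -0.2]
grip_width: 0.999
grasp_force: 0.0
t: 11.75
eef_pos: [586.3, 36.0, 125.8]
tcp_rot: [0.001, 0.076, 0.997, 0.001]
wrist_force: [0.1, 4.5, 4.2]
grip_width: 0.321
grasp_force: 60.8
```

```bash
python3 -m handwheel '[[-1,[0,0,-0.1],[0,0,0]],[-1,[0,0,-0.2],[0,0,0]],[-1,[0,0,-0.2],[0,0,0]],[-1,[0,0,-0.2],[0,0,0]],[-1,[0,0,-0.2],[0,0,0]],[-1,[0,0,0],[0,0,0]]]'; python3 - <<'E'
from plant import *
import cv2,numpy as np
s=grab_frame('scene')[170:310,290:430];t=grab_frame('top')[150:270,240:360]
cv2.imwrite('pics/l1.png',np.hstack([cv2.resize(s,(400,400),interpolation=2),cv2.resize(t,(400,400),interpolation=2)])[:,:,::-1])
E
```

```text
t: 12.35
eef_pos: [586.4, 35.1, 162.7]
tcp_rot: [0.001, 0.076, 0.997, 0.0]
wrist_force: [0.2, 0.4, -4.1]
grip_width: 0.316
grasp_force: 60.2
```

View pics/l1.png

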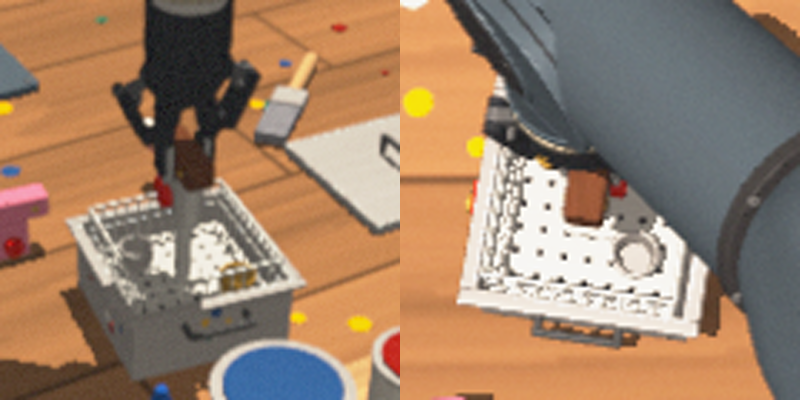

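The basket is rising level with the handle, the pin head is seated, and the load is about 4 N. I carry on up.

```bash
python3 -m handwheel '[[-1,[0,0,-0.3],[0,0,0]],[-1,[0,0,-0.3],[0,0,0]],[-1,[0,0,-0.3],[0,0,0]],[-1,[0,0,-0.3],[0,0,0]],[-1,[0,0,-0.3],[0,0,0]],[-1,[0,0,-0.3],[0,0,0]],[-1,[0,0,-0.3],[0,0,0]],[-1,[0,0,-0.3],[0,0,0]],[-1,[0,0,-0.2],[0,0,0]],[-1,[0,0,0],[0,0,0]]]'; python3 - <<'E'
from plant import *
print(get_obs()['joint_positions'].round(3))
E
```

```text
t: 13.45
eef_pos: [586.3, 35.3, 266.6]
tcp_rot: [0.001, 0.076, 0.997, 0.0]
wrist_force: [0.8, -0.5, -4.7]
grip_width: 0.32
grasp_force: 60.2
[ 0.414  0.523 -0.885  1.606  0.426  1.215  0.862]
```

```bash
python3 -m handwheel '[[-1,[0,-0.04,0],[-0.25,0,0]],[-1,[0,-0.08,0],[-0.5,0,0]],[-1,[0,-0.08,0],[-0.5,0,0]],[-1,[0,-0.08,0],[-0.5,0,0]],[-1,[0,-0.08,0],[-0.5,0,0]],[-1,[0,-0.08,0],[-0.5,0,0]],[-1,[0,-0.08,0],[-0.5,0,0]],[-1,[0,-0.08,0],[-0.5,0,0]],[-1,[0,-0.08,0],[-0.5,0,0]],[-1,[0,-0.08,0],[-0.5,0,0]]]'; python3 - <<'E'
from plant import *
print(get_obs()['joint_positions'].round(3))
E
```

```text
t: 14.45
eef_pos: [580.9, 4.4, 260.0]
tcp_rot: [0.012, 0.075, 0.983, 0.165]
wrist_force: [-0.6, 0.4, -5.1]
grip_width: 0.32
grasp_force: 60.1
[ 0.758  0.581 -1.044  1.675  0.208  1.041  1.145]
```

```bash
python3 -m handwheel '[[-1,[0,-0.08,0],[-0.5,0,0]],[-1,[0,-0.08,0],[-0.5,0,0]],[-1,[0,-0.08,0],[-0.5,0,0]],[-1,[0,-0.08,0],[-0.5,0,0]],[-1,[0,-0.08,0],[-0.5,0,0]],[-1,[0,-0.08,0],[-0.5,0,0]],[-1,[0,-0.08,0],[-0.5,0,0]],[-1,[0,-0.08,0],[-0.5,0,0]],[-1,[0,-0.08,0],[-0.5,0,0]],[-1,[0,-0.08,0],[-0.5,0,0]]]'; python3 -m handwheel '[[-1,[0,-0.04,0],[-0.25,0,0]],[-1,[0,0,0],[0,0,0]],[-1,[0,0,0],[0,0,0]],[-1,[0,0,0],[0,0,0]],[-1,[0,0,0],[0,0,0]]]'; python3 - <<'E'
from plant import *
import cv2,numpy as np
from scipy.spatial.transform import Rotation as R
o=get_obs();print(o['joint_positions'].round(3))
q=o['tcp_rot'];z=R.from_quat([q[1],q[2],q[3],q[0]]).as_matrix()[:,2];print(np.degrees(np.arccos(-z[2])),'mid',np.array(o['eef_pos'])+92*z)
s=grab_frame('scene')[120:320,270:470];t=grab_frame('top');np.save('t.npy',t);t=t[120:280,230:390]
cv2.imwrite('pics/l2.png',np.hstack([cv2.resize(s,(400,400),interpolation=2),cv2.resize(t,(400,400),interpolation=2)])[:,:,::-1])
E
```

```text
t: 15.45
eef_pos: [577.1, -22.7, 245.7]
tcp_rot: [0.026, 0.072, 0.939, 0.334]
wrist_force: [0.2, 0.3, -4.9]
grip_width: 0.318
grasp_force: 60.1
t: 15.95
eef_pos: [576.9, -23.0, 245.3]
tcp_rot: [0.026, 0.071, 0.937, 0.341]
wrist_force: [-0.4, 0.0, -5.5]
grip_width: 0.321
grasp_force: 60.1
[ 1.033  0.79  -1.209  1.716  0.047  0.958  1.398]
39.9660338447779 mid [585.86897169  35.43229352 174.79809316]
```

View pics/l2.png

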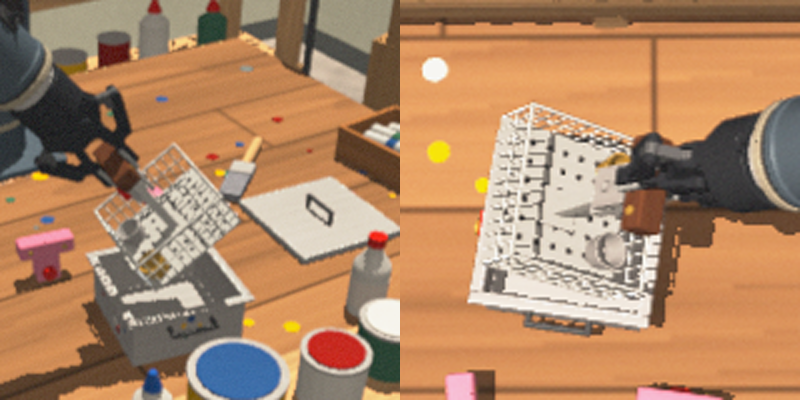

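Both cups are in the basket, which is tipped and hanging over the tank. I make one overlay check of the basket's tilt against a 40° model.

```bash
python3 - <<'E'
from plant import *
import cv2,numpy as np
from scipy.spatial.transform import Rotation as R
o=get_obs();q=o['tcp_rot'];M=R.from_quat([q[1],q[2],q[3],q[0]]).as_matrix();p=np.array(o['eef_pos'])
out=[]
for n,r in(('scene',(150,290,295,435)),('top',(140,280,240,380))):
  im=grab_frame(n)[:,:,::-1];c=get_calibration(n);k=4
  im=cv2.resize(im[r[0]:r[1],r[2]:r[3]],None,fx=2.85,fy=2.85,interpolation=2)
  P=[p+M@[x,y,z] for z in(120,65) for x,y in((-70,-70),(70,-70),(70,70),(-70,70))]
  P=np.array(P)@c['world_to_cam'][:3,:3].T+c['world_to_cam'][:3,3];P=P*[1,-1,-1];P=P@np.array(c['K']).T;P=(P[:,:2]/P[:,2:]-[r[2],r[0]])*2.85
  for i in range(4):
    for a,b,col in((i,(i+1)%4,(0,0,255)),(4+i,4+(i+1)%4,(0,160,0)),(i,i+4,(255,0,0))):cv2.line(im,*[tuple(map(int,P[j])) for j in(a,b)],col,1)
  out.append(im)
cv2.imwrite('pics/ov.png',np.hstack(out))
E
```

```text
(no output)
```

View pics/ov.png

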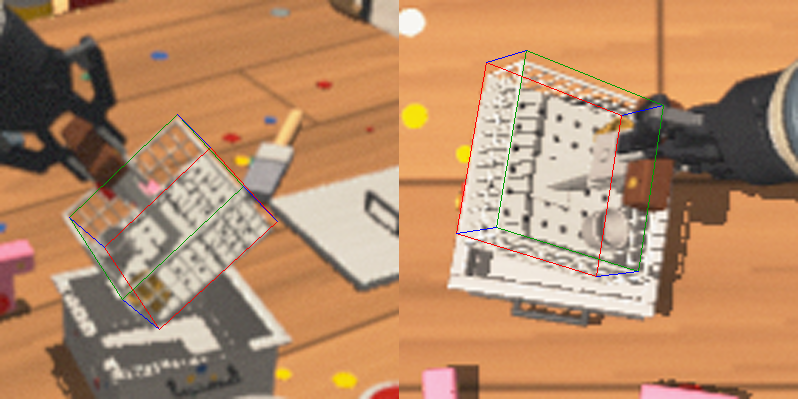

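The model fits the basket in both views: about 40° of tilt, lowest edge about 34 mm above the rim, over the tank.

```bash
python3 -c "
from plant import workorder,get_obs
print(get_obs()['t'],workorder.sign_off())"
```

```text
the job is handed in; nothing more can be done
16.15 None
```

The job is handed in: the pin is seated, and the basket was lifted straight up and is held still by its handle at about 40° above the tank, its lowest edge about 34 mm over the rim, with both cups inside.

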